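# Lever open the stuck lid of the calibration-weight case

### The job

The balance is due for calibration, but the flush lid of the beech weight case sits tight and has nothing to hold it by. Take the palette knife, slide its blade down the scooped notch in the front rim until the tip is under the lid's front edge, lever the lid up and swing it open until it stands upright or leans back, without touching the steel weights inside. Then lay the knife flat on the worktop and let go of it; do not push about the flask, the beaker, the screwdriver or the timer.

Things in the scene. Friction and masses are not known exactly. Their poses are not given: they have to be found in the camera images.
- case: fixed beech case, 134 mm deep (its x, -68 front to +66 back), 168 mm wide (y), 60 mm high. Origin: on the worktop under its middle; x points from front to hinge side, z up. Lid flush with the rims (top 60 mm up), x -50 to +50, y -70 to +70, 5 mm thick, 2 mm gap all round; front rim 16 mm thick. Black foam fills the inside up to 24 mm
- notch (a point): outer top edge of the front rim at the middle of the notch: case x -68, y 0, 60 mm up; axes as the case's. The notch is 44 mm wide; its floor slopes down from here at 40 degrees towards the lid, to 47 mm up at x -52. A thin blade pointing 30 to 38 degrees down passes under the lid's edge (one flatter than about 22 meets it) and can turn on this rim edge as its fulcrum
- lid (a joint): the lid's hinge along the back, rad: 0 to 0.02 closed, grows as the front edge rises, 1.57 upright, stop at 1.92. The lid weighs 0.2 kg; the hinge is stiff (0.15 N m of friction), so the lid stays at whatever angle it is left
- lid_hinge (a point): middle of the hinge axis: case x +52, y 0, 60 mm up; the axis runs along the case's y. Its axes are the case's
- lid_edge (a point): middle of the lid's lower front edge, 102 mm from the hinge axis; it moves with the lid
- weights: four knobbed steel weights, 18 to 38 mm across, standing in the foam inside the case, tops at most 51 mm up, all at case x -17 or farther back; fixed, not to be touched
- knife: palette knife, 178 mm long, 0.09 kg: dark wooden handle 22 mm wide, 24 mm high, flat sides; brass ferrule; thin straight blade 18 mm wide, 2 mm thick. Origin: under the handle near the centre of mass, at worktop height; x along the blade (tip at +106, handle -63 to +25, butt end -72), z up; the blade lies flat, 12 mm over the origin's height
- knife_tip (a point): tip of the knife's blade
- knife_butt (a point): butt end of the knife's handle
- screwdriver: screwdriver 172 mm long, thick handle and thin round shank, lying on the worktop; a bystander. Origin under its middle
- flask: conical flask, 100 mm wide, 146 mm high; a bystander. Origin under its middle
- beaker: glass beaker, 105 mm wide, 125 mm high, the lower of the two glass beakers; a bystander. Origin under its middle
- timer: bench timer 66 x 66 x 20 mm; a bystander. Origin under its middle
Mind the look-alikes: they are no part of the job. Of the things that look like the knife, the larger one is meant.

How it is judged:
On the way:
1. the knife levers the lid up: its blade presses on the lid while the lid rises past 0.12 rad (value of joint lid above 0.12 rad and contact force between knife and lid above 0.3 N), for 0.1 s.
At the end, for the whole second after the job is handed in: the lid stands open by more than 1.35 rad (about 77 degrees) and is still; the knife lies at rest on the worktop, tip and butt both less than 30 mm above it (value of joint lid above 1.35 rad and height (world z) of each of knife_tip, knife_butt below 0.03 m and linear speed of knife below 0.03 m/s and velocity of joint lid below 0.05 rad/s); the robot touches nothing.
It fails at once if the weights are touched (contact force between weights and anything else above 0.5 N).
It fails at once if the flask is pushed or tipped (distance of flask from where it was at the start of the episode above 0.03 m or angle between flask's own z axis and vertical above 0.4 rad).
It fails at once if the beaker is pushed or tipped (distance of beaker from where it was at the start of the episode above 0.03 m or angle between beaker's own z axis and vertical above 0.4 rad).
It fails at once if the screwdriver or the timer is pushed about (distance of any of screwdriver, timer from where it was at the start of the episode above 0.03 m).
It also fails if it takes over 51 s, if anything falls off the work surface, if the arm or the gripper's body presses on something with over 40 N, if the wrist force passes 120 N, or if a joint passes its speed limit or range.

### The arm

A 6-joint arm with a two-finger parallel gripper is mounted at the origin on a cart in front of the work surface, level with it; the furniture and walls round the work are solid. World frame = base frame: x ahead of the robot, y to its left, z up, the work surface at z = 0. Lengths are in m, angles in rad, forces in N, time in s.
With the tool pointing down it reaches from about 0.275 to 0.725 m from the base axis. Payload 15.9 kg.
Tool frame: the origin (TCP) lies midway between the tips of the shut fingers; the grasp point (between the pads) lies 19 mm behind it; z points along the fingers, y is the line along which they close (so a half turn about z gives the same grasp; the last joint's range is limited). The gripper opens to 85 mm and grips with 20 to 120 N. Pads are 22 mm wide; open, the fingers measure 114 mm over their backs; the gripper's body (76 mm by 85 mm) begins 54 mm behind the grasp point. The pads swing forward as they close: fully open they stand 13 mm farther back than shut.
Start: joints at [-1.33, 0.213, -0.034, 1.323, 0, 1.571], TCP at [0.119, -0.486, 0.231] pointing down, gripper open.
Joint ranges: [-2.98, 2.98], [-0.74, 1.72], [-1.14, 1.35], [-2.1, 2.04], [-1.57, 1.44], [-3.14, 3.14]. Speed limits (rad/s): [1.89, 1.89, 2.39, 2.57, 3.14, 3.14].

### API

Orientations are given as a 3x3 rotation matrix whose columns are the frame's x, y, z axes.
In Python, from station import arm gives the robot as it stands.
- The arm moves only by the tool drive_tool, never from a script. Its arguments are lists of equal length, an entry for each row: "dp": the shift along the tool's x, y, z in cm, a list of three; "turn": the turn about the tool's z in degrees; "fingers": the finger opening in cm, from 0 to 8.54. A call has 1 to 12 rows; each row shifts and turns the commanded pose from where the row before left it, along the tool's axes as they then stand; what a row does not reach is not made up. A row lasts 1/12 s, in which the tool goes at most 41.7 mm and 7.16 degrees, less where a joint would pass 70% of its speed; a pose out of reach is approached as far as the arm can. A call is refused whole if a number of a shift passes 4.17 or a number of a turn 7.16, either way. A call with a gripper value outside its range is refused whole. The fingers move at their own pace and stop on an object; "grip_force" is the grip in N (left out, the last holds). Time passes only in rows, so rows that do not move let the fingers close. It gives the time, the measured TCP pose, the force, the opening and the grip force at its end, in the units of the state.
- arm.sense(): the state, without advancing time (a new reading comes with each control period).
- arm.capture(name): name is "scene" or "top" or "wrist"; returns a dict with "color" (480x640x3 uint8, blue, green, red), "intrinsics" (3x3 intrinsics, pixels), "rvec" (rotation vector, rad) and "tvec" (3), from world to camera coordinates, as OpenCV has them; the wrist camera has in their place "T_tool_cam" (4x4, takes a point from camera to tool coordinates, whose origin is the TCP and whose axes are the flange's). Camera axes: x right, y down, z forward; pixel columns grow to the right and rows downward; lengths in m; the calibration is good to about 2 mm. A picture is of the moment at which its call begins: read the wrist's pose just before it. There is no depth.
- arm.hand_in(): hands the job in; it is judged then, once.
The state is a dict: "time": time; "joints": joint angles; "qvel": joint speeds; "effort": joint torques, N m; "eef_pos": TCP position; "tcp_rot": TCP orientation; "force": force on the tool from outside, world axes, zero at the start; "ft_torque": the same for the moment, N m; "gripper_width": finger opening in m; "finger_force": force on a finger pad.
Only numpy, scipy, OpenCV 4.12 (cv2) and the standard library are available. Lean on these libraries where they do the work, as an engineer would, in place of code of your own. Each camera call takes 0.05 s, during which the arm holds its last target. There are 200 camera calls.

## Working session

There is one attempt and no reset: what is moved stays moved. The work goes in short steps, Python scripts to look and compute and a tool call to move; the robot and the scene stay as the last step left them, time stands still between calls to the robot, and variables do not carry over. Pictures are saved under pics/ and viewed, at most 10 in all, crops included, and the job is handed in when it is done.

Besides the shell and the picture viewer there is one more tool, called as name(argument=value, ...) on one line, values as JSON. drive_tool: Moves the arm, as the interface text tells. Its arguments: {"type":"object","properties":{"dp":{"type":"array","items":{"type":"array","items":{"type":"number"}}},"turn":{"type":"array","items":{"type":"number"}},"fingers":{"type":"array","items":{"type":"number"}},"grip_force":{"type":"number"}},"required":["dp","turn","fingers"]}

```bash
mkdir -p pics; ls; python3 - <<'E'
from station import arm
import cv2,numpy as np
for n in("scene","top"):
    c=arm.capture(n); cv2.imwrite(f"pics/{n}0.png",c["color"])
    R=cv2.Rodrigues(np.array(c["rvec"],float))[0]; print(n,c["intrinsics"],-R.T@np.array(c["tvec"]).ravel(),R.round(3))
s=arm.sense(); print(s)
E
```

```text
pics
scene [[625.20105076   0.         321.25596929]
 [  0.         625.20105076 228.74180677]
 [  0.           0.           1.        ]] [-0.1581919  -1.06352715  0.64012923] [[ 0.848 -0.529  0.017]
 [-0.207 -0.36  -0.91 ]
 [ 0.487  0.768 -0.415]]
top [[547.51175039   0.         317.1754602 ]
 [  0.         547.51175039 236.02491234]
 [  0.           0.           1.        ]] [ 0.32958538 -0.01813956  1.15745065] [[ 0.02  -1.    -0.001]
 [-0.984 -0.019 -0.179]
 [ 0.179  0.004 -0.984]]
{'time': 0.1, 'joints': array([-1.32996790e+00,  2.13321946e-01, -3.49834412e-02,  1.32349938e+00,
       -3.85584168e-05,  1.57080649e+00]), 'qvel': array([-0.00132406, -0.00088639,  0.00124399,  0.00133289,  0.00080756,
       -0.00036273]), 'effort': array([ 2.83082300e-03, -6.87246823e+01,  4.87808454e+01,  1.21029801e-02,
        1.98012053e-04,  3.79045105e-06]), 'eef_pos': array([ 0.11916931, -0.48527811,  0.23086328]), 'tcp_rot': array([[ 9.71143136e-01,  2.38497238e-01, -2.77966719e-04],
       [ 2.38497397e-01, -9.71142652e-01,  9.70144099e-04],
       [-3.85686486e-05, -1.00844312e-03, -9.99999491e-01]]), 'force': array([-0.08628084,  0.31483029,  0.34098736]), 'ft_torque': array([-0.01601235, -0.0306493 , -0.00215804]), 'finger_force': 0.0, 'gripper_width': 0.08524387331137664}
```

View pics/scene0.png

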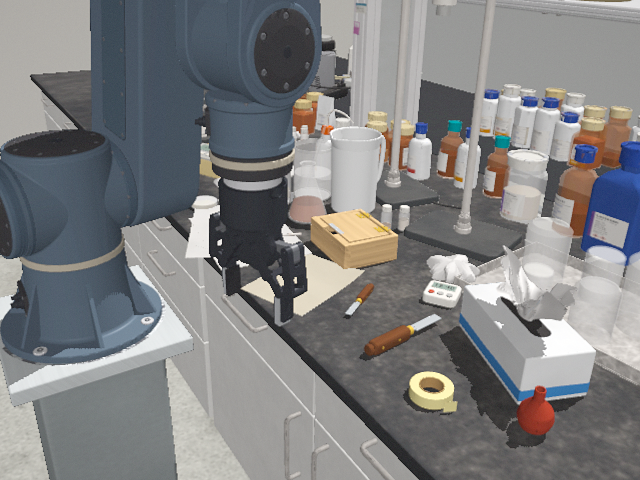

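View pics/top0.png

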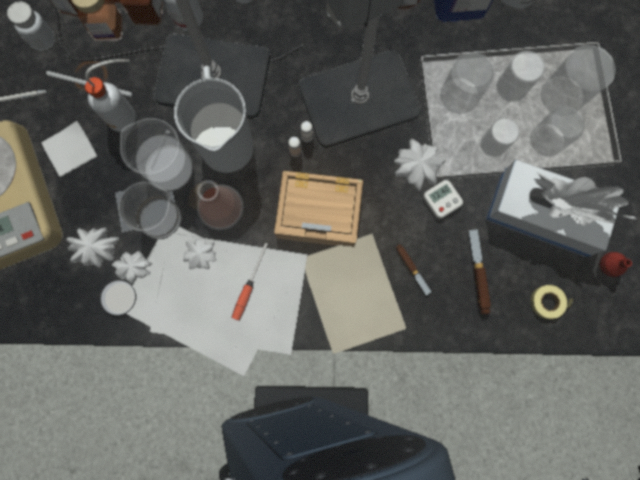

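```bash
cat > h.py <<'E'
import cv2,numpy as np
from station import arm
def cam(c,s=None):
    if "rvec" in c:
        R=cv2.Rodrigues(np.array(c["rvec"],float))[0]; return R.T,-R.T@np.array(c["tvec"],float).ravel()
    T=np.array(c["T_tool_cam"]); Rt=np.array(s["tcp_rot"]); return Rt@T[:3,:3],Rt@T[:3,3]+np.array(s["eef_pos"])
def ray(c,uv,z,s=None):
    R,o=cam(c,s); uv=np.atleast_2d(np.array(uv,float))
    d=(R@(np.linalg.inv(c["intrinsics"])@np.c_[uv,np.ones(len(uv))].T)).T
    return o+d*((z-o[2])/d[:,2])[:,None]
E
python3 - <<'E'
from h import *
c=arm.capture("top"); im=c["color"]
cr=lambda x0,y0,w,h,k:cv2.resize(im[y0:y0+h,x0:x0+w],None,fx=k,fy=k,interpolation=cv2.INTER_CUBIC)
cv2.imwrite("pics/crop1.png",np.hstack([cr(265,160,110,100,4),cr(390,220,110,100,3.99)[:400] if 0 else cr(400,220,90,100,4)]))
hsv=cv2.cvtColor(im,cv2.COLOR_BGR2HSV)
# dark handle of larger knife
roi=np.zeros(im.shape[:2],np.uint8); roi[222:325,462:500]=1
m=((im.max(2)>75)&(roi>0)).astype(np.uint8)
n,l,st,ce=cv2.connectedComponentsWithStats(m); k=1+st[1:,4].argmax()
p=np.argwhere(l==k)[:,::-1]; w=ray(c,p,0.015)[:,:2]
vx,vy,x0,y0=cv2.fitLine(w.astype(np.float32),cv2.DIST_L2,0,.01,.01).ravel(); d=np.array([vx,vy]); d*=np.sign(d[0])
t=(w-[x0,y0])@d; tip=[x0,y0]+d*t.max(); but=[x0,y0]+d*t.min()
print(st[k],"tip",tip,"butt",but,np.linalg.norm(tip-but),"yaw",np.degrees(np.arctan2(d[1],d[0])))
for nme,uv,z in(("timer",(444,199),.02),("edge",(330,353),0),("edge2",(480,353),0),("screw tip",(266,245),0),("screw",(240,318),.01),("smallknife",(413,268),.01),("flask",(218,205),.05)): print(nme,ray(c,uv,z)[0])
E
```

```text
[468 228  21  79 595] tip [ 0.56093331 -0.34304752] butt [ 0.39694325 -0.36548494] 0.16551790060268284 yaw 7.790935
timer [ 0.62181273 -0.28258498  0.02      ]
edge [ 0.29442803 -0.04439359  0.        ]
edge2 [ 0.30050929 -0.3545047   0.        ]
screw tip [0.51809519 0.09617639 0.        ]
screw [0.36208257 0.14353773 0.01      ]
smallknife [ 0.473399   -0.21634432  0.01      ]
flask [0.59217818 0.19400234 0.05      ]
```

View pics/crop1.png

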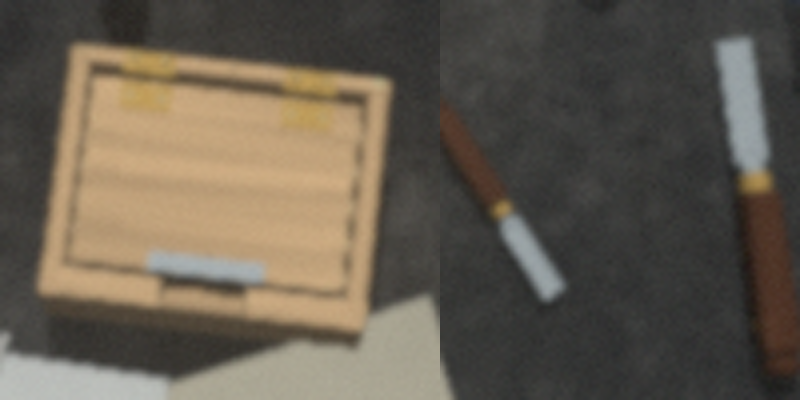

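Candidates for the knife are the big knife (480,270), the small knife (413,268) and the red screwdriver (248,282). I pick the big one: the crop shows it with the longer, wider blade, tip at px (474,229). The case's top corners in the crop are at (75,45), (390,80), (360,330) and (42,292), with the notch at about (203,308).

```bash
python3 - <<'E'
from h import *
c=arm.capture("top")
q=np.array([(75,45),(390,80),(360,330),(42,292),(203,308)])/4+[265,160]
w=ray(c,q,.06)[:,:2]; print(w.round(4))
TL,TR,BR,BL,N=w
print("depth",np.linalg.norm(TL-BL),np.linalg.norm(TR-BR),"width",np.linalg.norm(TL-TR),np.linalg.norm(BL-BR))
a=(TL-TR)+(BL-BR); print("yaw",np.degrees(np.arctan2(-a[0],a[1])),"yaw2",np.degrees(np.arctan2(*((TL-BL)+(TR-BR))[::-1])),"centre",w[:4].mean(0))
E
```

```text
[[ 0.6646  0.0589]
 [ 0.6489 -0.1051]
 [ 0.517  -0.0905]
 [ 0.5335  0.0718]
 [ 0.5268 -0.0105]]
depth 0.13170440095898825 0.13268505745547574 width 0.16476150683724156 0.1630719625964473
yaw -5.636138378904925 yaw2 -5.958706189199894 centre [ 0.59097626 -0.01620114]
```

drive_tool(dp=[[3.1,-0.8,0],[3.1,-0.8,0],[3.1,-0.8,0],[3.1,-0.8,0],[3.1,-0.8,-0.5],[3.1,-0.8,0],[3.1,-0.8,0],[3.1,-0.8,0],[3.1,-0.8,0],[3.1,-0.8,0],[0,0,0],[0,0,0]], turn=[6,0,0,0,0,0,0,0,0,0,0,0], fingers=[8.5,8.5,8.5,8.5,8.5,8.5,8.5,8.5,8.5,8.5,8.5,8.5])

```text
time: 1.2
eef_pos: [0.4151, -0.3604, 0.2357]
tcp_rot: [[0.99, 0.138, -0.001], [0.138, -0.99, 0.001], [-0.001, -0.001, -1.0]]
force: [-0.4, -0.1, 0.0]
gripper_width: 0.0847
finger_force: 0.0
```

```bash
python3 - <<'E'
from h import *
s=arm.sense(); c=arm.capture("wrist"); im=c["color"]; cv2.imwrite("pics/w1.png",im)
print(s["eef_pos"],s["tcp_rot"].round(3),s["time"],c["T_tool_cam"],c["intrinsics"])
E
```

```text
[ 0.41511256 -0.36036335  0.23574501] [[ 0.99   0.138 -0.001]
 [ 0.138 -0.99   0.001]
 [-0.001 -0.001 -1.   ]] 1.2 [[ 4.43167184e-04 -9.50291893e-01 -3.11360116e-01  8.02981807e-02]
 [ 9.99999902e-01  4.18939484e-04  1.44695299e-04  6.12330775e-04]
 [-7.06172372e-06 -3.11360149e-01  9.50291985e-01 -1.41649858e-01]
 [ 0.00000000e+00  0.00000000e+00  0.00000000e+00  1.00000000e+00]] [[352.48283769   0.         318.91079602]
 [  0.         352.48283769 231.71360473]
 [  0.           0.           1.        ]]
```

View pics/w1.png

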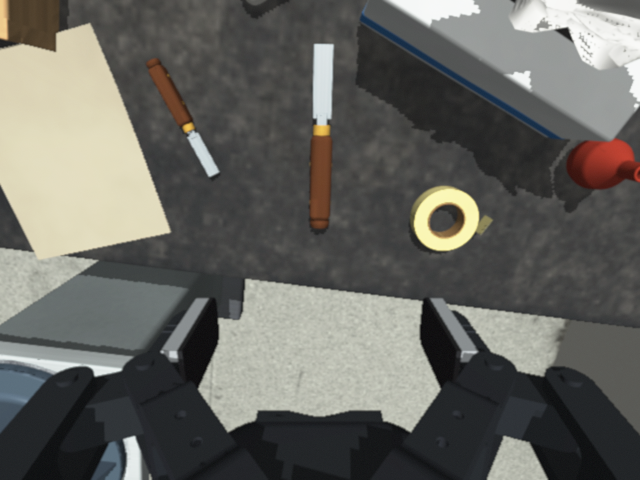

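Wrist view: the big knife lies almost along the tool's x, with its tip at (323,44) and its butt at (319,230).

```bash
python3 - <<'E'
from h import *
s=arm.sense(); c=arm.capture("wrist")
w=ray(c,[(323,44),(319,230),(321,132)],.014,s); w[0]=ray(c,(323,44),.012,s)
print(w.round(4)); d=(w[0]-w[1])[:2]; L=np.hypot(*d); print(L,np.degrees(np.arctan2(d[1],d[0])))
g=w[0][:2]-d/L*.146; R=np.array(s["tcp_rot"]); print("grasp",g,"tool delta cm",100*(R.T@(np.r_[g,.001]-s["eef_pos"])))
E
```

```text
[[ 0.5574 -0.3455  0.012 ]
 [ 0.3776 -0.3667  0.014 ]
 [ 0.4792 -0.3546  0.014 ]]
0.18099475049623434 6.7170126668841945
grasp [ 0.41235829 -0.36259469] tool delta cm [-0.18945688  0.14679375 23.49637646]
```

drive_tool(dp=[[-0.2,0.15,3.5],[0,0,4],[0,0,4],[0,0,4],[0,0,4],[0,0,3],[0,0,1],[0,0,0],[0,0,0],[0,0,0],[0,0,0],[0,0,0]], turn=[1.2,0,0,0,0,0,0,0,0,0,0,0], fingers=[7,6,6,6,6,6,6,5,3,1,1,1], grip_force=20)

```text
time: 2.3
eef_pos: [0.4134, -0.3642, 0.0037]
tcp_rot: [[0.993, 0.115, 0.003], [0.115, -0.993, -0.003], [0.002, 0.003, -1.0]]
force: [-2.0, 0.4, 6.2]
gripper_width: 0.022
finger_force: 19.3
```

drive_tool(dp=[[0,0,0],[0,0,0],[0,0,-1],[0,0,-4],[0,0,-4],[0,0,-4],[0,0,-2],[0,0,0],[0,0,0]], turn=[0,0,0,0,0,0,0,0,0], fingers=[1,1,1,1,1,1,1,1,1])

```text
time: 3.05
eef_pos: [0.4132, -0.3637, 0.1542]
tcp_rot: [[0.993, 0.115, 0.003], [0.115, -0.993, -0.003], [0.003, 0.003, -1.0]]
force: [0.0, 0.1, -0.7]
gripper_width: 0.0215
finger_force: 20.6
```

```bash
python3 - <<'E'
from h import *
s=arm.sense(); print(s["joints"].round(3))
a=arm.capture("wrist")["color"]; b=arm.capture("scene")["color"][150:450,200:600]
cv2.imwrite("pics/w2.png",np.hstack([cv2.resize(a,(400,300)),b]))
E
```

```text
[-0.722  0.337 -0.065  1.165  0.     2.305]
```

View pics/w2.png

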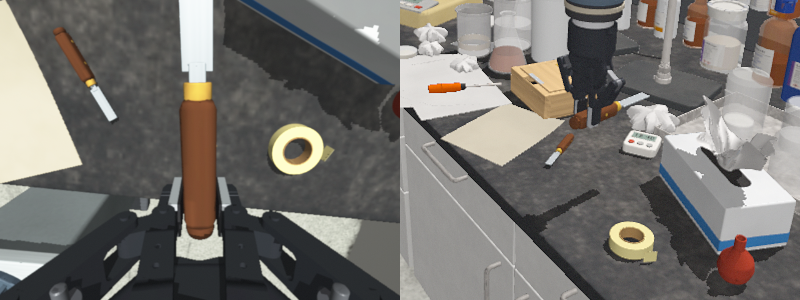

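The picture shows the knife held level with no sag. I'll carry it in front of the case, and see whether the inner reach limit tilts the tool. If not, I'll pivot the knife in the grip.

drive_tool(dp=[[-0.5,-3.8,0],[-0.5,-3.8,0],[-0.5,-3.8,0],[-0.5,-3.8,0],[-0.5,-3.8,0],[-0.5,-3.8,0],[-0.5,-3.8,0],[-0.5,-3.8,0],[-0.5,-3.8,0],[0,0,0],[0,0,0]], turn=[0,0,0,0,0,0,0,6.2,6.2,0,0], fingers=[1,1,1,1,1,1,1,1,1,1,1], grip_force=60)

```text
time: 4.07
eef_pos: [0.3335, -0.0357, 0.1509]
tcp_rot: [[0.998, -0.07, -0.001], [-0.07, -0.998, 0.0], [-0.001, -0.0, -1.0]]
force: [0.3, -1.0, -0.5]
gripper_width: 0.0207
finger_force: 64.0
```

drive_tool(dp=[[-3,0,0],[-3,0,0],[-3,0,0],[-2,0,0],[0,0,0]], turn=[0,0,0,0,0], fingers=[1,1,1,1,1])

```text
time: 4.48
eef_pos: [0.2212, -0.0293, 0.1507]
tcp_rot: [[0.997, -0.074, -0.002], [-0.074, -0.997, -0.0], [-0.002, 0.0, -1.0]]
force: [0.1, -0.5, -0.4]
gripper_width: 0.0209
finger_force: 64.0
```

```bash
python3 - <<'E'
from h import *
s=arm.sense(); print(s["joints"].round(3))
E
```

```text
[-0.131 -0.342 -0.751  1.164 -0.     3.084]
```

drive_tool(dp=[[-2,0,0],[-2,0,0],[-1,0,0],[0,0,0]], turn=[0,0,0,0], fingers=[1,1,1,1])

```text
time: 4.82
eef_pos: [0.1736, -0.0256, 0.1511]
tcp_rot: [[0.997, -0.074, -0.001], [-0.074, -0.997, -0.0], [-0.001, 0.0, -1.0]]
force: [1.2, 0.5, -0.7]
gripper_width: 0.0204
finger_force: 64.0
```

```bash
python3 - <<'E'
from h import *
s=arm.sense(); print(s["joints"].round(3))
E
```

```text
[-0.146 -0.461 -0.811  1.222 -0.     3.07 ]
```

The tool does not tilt at this limit, so I'll pivot the knife in the grip instead. I'll set it down, regrasp it near the ferrule, and push the butt up on the case's front rim.

drive_tool(dp=[[3.2,1.35,0],[3.2,1.35,0],[3.2,1.35,0],[3.2,1.35,0],[3.2,1.35,2],[3.2,1.35,3],[0,0,4],[0,0,3],[0,0,2],[0,0,0.7],[0,0,0],[0,0,0]], turn=[0,0,0,0,0,0,0,0,0,0,0,0], fingers=[1,1,1,1,1,1,1,1,1,1,1,4])

```text
time: 5.82
eef_pos: [0.3578, -0.1192, 0.0072]
tcp_rot: [[0.997, -0.074, -0.0], [-0.074, -0.997, 0.0], [-0.0, 0.0, -1.0]]
force: [0.1, -0.7, 0.2]
gripper_width: 0.0314
finger_force: 0.0
```

drive_tool(dp=[[0,0,0],[0,0,0],[1.6,0,0],[1.6,0,0],[1.6,0,0],[0,0,0],[0,0,0],[0,0,0],[0,0,0],[0,0,0],[0,0,0]], turn=[0,0,0,0,0,0,0,0,0,0,0], fingers=[4,4,4,4,4,4,1,1,1,1,1], grip_force=60)

```text
time: 6.73
eef_pos: [0.4051, -0.1223, 0.0077]
tcp_rot: [[0.997, -0.074, 0.001], [-0.074, -0.997, -0.0], [0.001, 0.0, -1.0]]
force: [0.8, -0.6, 5.9]
gripper_width: 0.0206
finger_force: 59.3
```

drive_tool(dp=[[0,0,-4],[0,0,-4],[0,0,-4],[0,0,-4],[0,0,0],[0,0,0],[0,0,0],[0,0,0],[0,0,0],[0,0,0],[0,0,0],[0,0,0]], turn=[0,0,-7,-7,-7,-7,-7,-7,-7,-7,-7,-7], fingers=[1,1,1,1,1,1,1,1,1,1,1,1])

```text
time: 7.73
eef_pos: [0.4043, -0.1221, 0.1671]
tcp_rot: [[0.405, 0.914, -0.001], [0.914, -0.405, 0.0], [-0.0, -0.0, -1.0]]
force: [-0.2, 1.0, -0.9]
gripper_width: 0.0207
finger_force: 59.1
```

drive_tool(dp=[[0,0,0],[0,0,0],[0,0,0],[0,0,0],[0,0,0],[0,0,0],[0,0,0],[0,0,0],[0,0,0],[0,0,0],[0,0,0],[0,0,0]], turn=[-7,-7,-7,-7,-7,-7,-7,-7,-7,-7,-7,-7], fingers=[1,1,1,1,1,1,1,1,1,1,1,1])

```text
time: 8.73
eef_pos: [0.4043, -0.1221, 0.1671]
tcp_rot: [[-0.867, 0.498, -0.001], [0.498, 0.867, 0.0], [0.0, -0.0, -1.0]]
force: [0.2, -0.4, -0.2]
gripper_width: 0.0202
finger_force: 59.1
```

drive_tool(dp=[[0,0,0],[0,0,0],[0,0,0],[0,0,0],[0,0,0]], turn=[-7,-7,-7,-3.4,0], fingers=[1,1,1,1,1])

```text
time: 9.15
eef_pos: [0.4044, -0.1221, 0.1671]
tcp_rot: [[-0.995, 0.099, -0.0], [0.099, 0.995, 0.0], [0.0, 0.0, -1.0]]
force: [-0.1, -0.5, -1.2]
gripper_width: 0.0206
finger_force: 59.1
```

```bash
python3 - <<'E'
from h import *
s=arm.sense(); print(s["joints"].round(3)); c=arm.capture("scene")
cv2.imwrite("pics/s3.png",cv2.resize(c["color"][120:370,180:500],None,fx=2,fy=2))
E
```

```text
[-0.293  0.079 -0.356  1.136 -0.    -0.194]
```

View pics/s3.png

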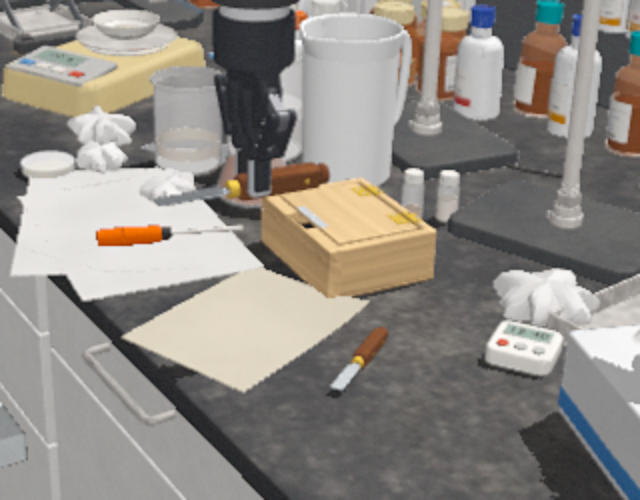

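drive_tool(dp=[[-1.8,2.5,1],[-1.8,2.5,2],[-1.7,2.4,3],[0,0,2.2],[0,0,0],[0,0,0]], turn=[0,0,0,0,0,0], fingers=[1,1,1,1,1,1], grip_force=20)

```text
time: 9.7
eef_pos: [0.464, -0.0541, 0.085]
tcp_rot: [[-0.995, 0.103, -0.003], [0.103, 0.995, 0.0], [0.003, -0.0, -1.0]]
force: [-0.2, 0.1, 0.7]
gripper_width: 0.0204
finger_force: 59.1
```

drive_tool(dp=[[0,0,0.6],[0,0,0.6],[0,0,0.5],[0,0,0.5]], turn=[0,0,0,0], fingers=[1,1,1,1])

```text
time: 10.03
eef_pos: [0.4651, -0.0546, 0.0637]
tcp_rot: [[-0.995, 0.103, 0.001], [0.103, 0.995, -0.0], [-0.001, -0.0, -1.0]]
force: [-9.4, 0.3, 13.2]
gripper_width: 0.0208
finger_force: 61.4
```

drive_tool(dp=[[0,0,0.5],[0,0,0.5],[0,0,0.5],[0,0,0.5]], turn=[0,0,0,0], fingers=[1.2,1.2,1.2,1.2], grip_force=20)

```text
time: 10.37
eef_pos: [0.464, -0.0544, 0.0433]
tcp_rot: [[-0.995, 0.102, -0.002], [0.102, 0.995, 0.0], [0.002, -0.0, -1.0]]
force: [-9.9, 0.3, 11.8]
gripper_width: 0.0205
finger_force: 66.2
```

```bash
python3 - <<'E'
from h import *
s=arm.sense(); c=arm.capture("scene")
cv2.imwrite("pics/s4.png",cv2.resize(c["color"][170:300,240:410],None,fx=4,fy=4))
E
```

```text
(no output)
```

View pics/s4.png

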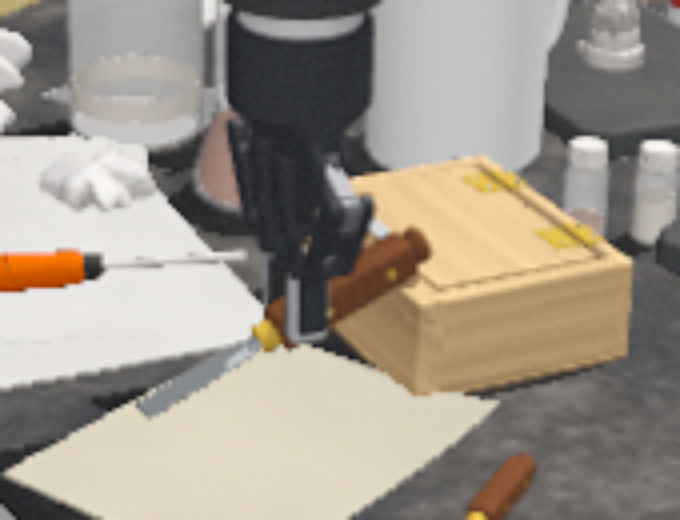

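The picture shows the knife pivoting cleanly on the rim, tip down roughly 25°. Next I move towards the case to steepen it.

drive_tool(dp=[[-0.85,0,-0.2],[-0.85,0,-0.27],[-0.6,0,-0.25],[-0.6,0,-0.28],[-0.6,0,-0.3],[0,0,0]], turn=[0,0,0,0,0,0], fingers=[1.2,1.2,1.2,1.2,1.2,1.2])

```text
time: 10.92
eef_pos: [0.4989, -0.0579, 0.0567]
tcp_rot: [[-0.995, 0.102, -0.003], [0.102, 0.995, 0.0], [0.003, -0.0, -1.0]]
force: [-12.9, 1.2, 20.2]
gripper_width: 0.0205
finger_force: 68.1
```

drive_tool(dp=[[0.5,0,-3],[2,0,-4],[2,0,-4],[0,0,0],[0,0,0]], turn=[0,0,0,0,0], fingers=[1,1,1,1,1], grip_force=100)

```text
time: 11.33
eef_pos: [0.4589, -0.0538, 0.163]
tcp_rot: [[-0.995, 0.102, 0.004], [0.102, 0.995, -0.001], [-0.005, -0.0, -1.0]]
force: [1.4, 0.4, -1.8]
gripper_width: 0.02
finger_force: 99.7
```

```bash
python3 - <<'E'
from h import *
s=arm.sense(); print(s["joints"].round(3)); ims=[]
for n in("scene","top"):
    c=arm.capture(n); R,o=cam(c); p=np.array(s["eef_pos"])
    x=c["intrinsics"]@(R.T@(p-o)); u,v=(x[:2]/x[2]).astype(int); print(n,u,v)
    u0=max(0,u-70);v0=max(0,v-60); print(u0,v0); ims.append(cv2.resize(c["color"][v0:v0+120,u0:u0+130],(390,360)))
cv2.imwrite("pics/s5.png",np.hstack(ims))
E
```

```text
[-0.117  0.156 -0.278  1.132  0.    -0.014]
scene 311 200
241 140
top 338 264
268 204
```

View pics/s5.png

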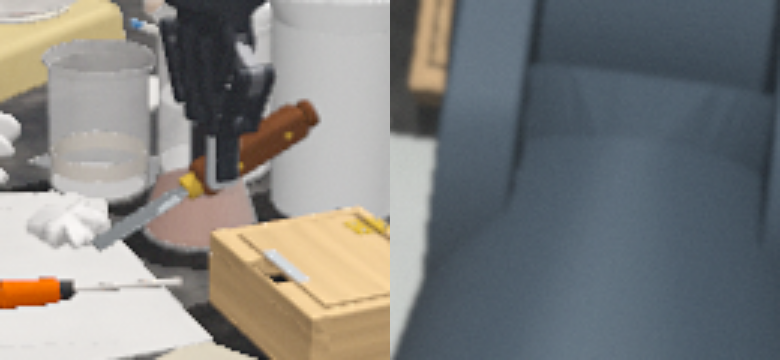

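The picture shows the tilted knife: tip at about px (275,220) and butt at about (345,177) in the full image.

```bash
cat >> h.py <<'E'
def onplane(c,uv,p,n):
    R,o=cam(c); d=R@np.linalg.inv(c["intrinsics"])@np.r_[uv,1.]
    return o+d*((p-o)@n)/(d@n)
E
python3 - <<'E'
from h import *
s=arm.sense(); c=arm.capture("scene"); im=c["color"]; p=np.array(s["eef_pos"]); n=s["tcp_rot"][:,1]
o=np.array([241,140])
for nm,uv in (("tip",(104,241)),("ferr",(190,185)),("butt",(312,112))):
    w=onplane(c,np.array(uv)/3+o,p,n); l=s["tcp_rot"].T@(w-p); print(nm,w.round(4),"tool",(l*1000).round(1))
    globals()[nm]=l
d=tip-butt; print(np.degrees(np.arctan2(d[2],d[0])),np.hypot(d[0],d[2]))
E
```

```text
tip [ 0.3791 -0.0455  0.133 ] tool [79.4 -0.  27.4]
ferr [ 0.4419 -0.0519  0.1631] tool [16.3  0.  -2.6]
butt [ 0.5334 -0.0613  0.2021] tool [-75.8   0.  -41.7]
24.014682798075555 0.16981419625918906
```

Pitch is about 25°, and it needs 30 or more. One more press at the same spot, 6–7 mm lower.

drive_tool(dp=[[-2,0,3],[-2,0,4],[0,0,3],[0,0,0],[0,0,0.3],[0,0,0.3],[0,0,0.3],[0,0,0.3],[0,0,0.2],[0,0,0]], turn=[0,0,0,0,0,0,0,0,0,0], fingers=[1,1,1,1,1,1,1,1,1,1], grip_force=30)

```text
time: 12.32
eef_pos: [0.497, -0.0575, 0.0526]
tcp_rot: [[-0.995, 0.102, 0.003], [0.102, 0.995, -0.0], [-0.003, -0.0, -1.0]]
force: [-17.3, 1.1, 38.4]
gripper_width: 0.0197
finger_force: 111.1
```

```bash
cat > pit.py <<'E'
from h import *
s=arm.sense(); c=arm.capture("scene"); im=c["color"]; p=np.array(s["eef_pos"]); n=s["tcp_rot"][:,1]
R,o=cam(c); K=c["intrinsics"]; X=[]
b,g,r=[im[...,i].astype(int) for i in range(3)]
m=((r>1.45*g)&(g<95)&(r>55)&(r<150)).astype(np.uint8)   # dark wood of the handle
x=K@(R.T@(p-o)); u,v=(x[:2]/x[2]).astype(int)
q=np.zeros_like(m); q[v-60:v+60,u-75:u+75]=1; m*=q
N,l,st,ce=cv2.connectedComponentsWithStats(m); k=1+st[1:,4].argmax(); print(st[k],ce[k])
pts=np.argwhere(m>0)[:,::-1]
a,bb,x0,y0=cv2.fitLine(np.argwhere(l==k)[:,::-1].astype(np.float32),cv2.DIST_HUBER,0,.01,.01).ravel()
A,B=[onplane(c,np.array([x0+t*a,y0+t*bb]),p,n) for t in(-15,15)]
L=s["tcp_rot"].T@(A-B); print("pitch",np.degrees(np.arctan2(abs(L[2]),abs(L[0]))), "handle line at tool x=0: z mm", )
la,lb=[1000*s["tcp_rot"].T@(w-p) for w in(A,B)]; print(la[2]+(0-la[0])*(lb[2]-la[2])/(lb[0]-la[0]))
E
python3 pit.py
```

```text
[336 217  24  27 234] [347.45299145 228.34188034]
pitch 39.30209113222414 handle line at tool x=0: z mm
7.121929966039534
```

drive_tool(dp=[[0,0,-1],[0,0,-2],[1.8,0,-4],[2,0,-4],[0,0,0],[0,0,0]], turn=[0,0,0,0,0,0], fingers=[1,1,1,1,1,1], grip_force=110)

```text
time: 12.87
eef_pos: [0.4621, -0.0539, 0.1581]
tcp_rot: [[-0.995, 0.102, 0.006], [0.102, 0.995, -0.001], [-0.006, -0.0, -1.0]]
force: [0.4, 0.4, -1.5]
gripper_width: 0.0197
finger_force: 107.8
```

```bash
python3 pit.py; python3 - <<'E'
from h import *
c=arm.capture("scene")["color"]; w=arm.capture("wrist")["color"]
cv2.imwrite("pics/s6.png",np.hstack([cv2.resize(c[140:260,241:371],(390,360)),cv2.resize(w,(480,360))[:,40:440]]))
E
```

```text
[323 174  24  25 271] [333.69741697 184.48708487]
pitch 36.59704275156086 handle line at tool x=0: z mm
2.750631036477632
```

View pics/s6.png

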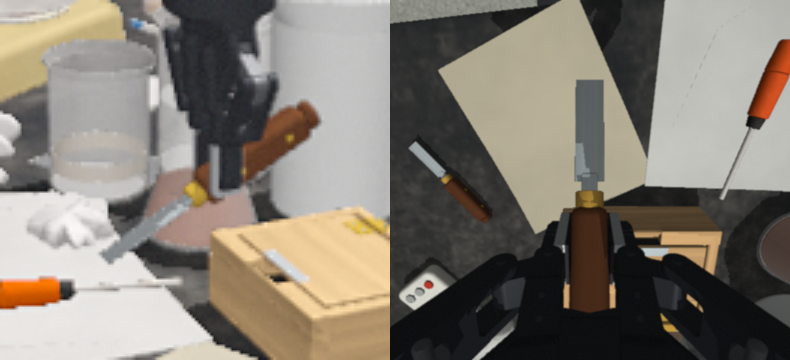

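The picture shows a steeper knife. The tip is at scene px (278.5,224.5) and wrist px (320,107).

```bash
python3 - <<'E'
from h import *
s=arm.sense(); c=arm.capture("scene"); p=np.array(s["eef_pos"]); R=s["tcp_rot"]
o=np.array([241,140]); P={}
for nm,uv in (("tip",(112,254)),("ferr",(193,195)),("butt",(314,119))):
    P[nm]=1000*R.T@(onplane(c,np.array(uv)/3+o,p,R[:,1])-p); print(nm,P[nm].round(1))
d=P["tip"]-P["butt"]; print(np.degrees(np.arctan2(d[2],d[0])),np.hypot(*d[[0,2]]))
w=arm.capture("wrist"); T=np.array(w["T_tool_cam"]); dd=T[:3,:3]@np.linalg.inv(w["intrinsics"])@[320,107,1]
for z in(20,30,40,50,60): print(z, (1000*T[:3,3]+dd*((z-1000*T[2,3])/dd[2])).round(1))
E
```

```text
tip [76.4  0.  32.2]
ferr [16.7  0.  -0.8]
butt [-74.8   0.  -42.1]
26.17569581089614 168.54277796470475
20 [83.1 -0.  20. ]
30 [83.3  0.  30. ]
40 [83.6  0.  40. ]
50 [83.8  0.1 50. ]
60 [84.1  0.1 60. ]
```

```bash
python3 - <<'E'
from h import *
w=arm.capture("wrist"); im=cv2.GaussianBlur(w["color"],(1,1),0).astype(float); T=np.array(w["T_tool_cam"]); K=w["intrinsics"]
x=np.arange(640); out=[]
for v in range(100,235,5):
    r=im[v]; g=np.abs(np.diff(r,axis=0)).sum(1)
    L=290+g[290:315].argmax(); Rr=325+g[325:350].argmax()
    def sub(i): 
        k=np.arange(i-2,i+3); return (k*g[k]).sum()/g[k].sum()+.5
    wd=sub(Rr)-sub(L); D=K[0,0]*18/wd
    pc=np.array([0,(v-K[1,2])/K[1,1]*D,D]); t=T[:3,:3]@pc+1000*T[:3,3]; out.append((v,wd,*t[[0,2]]))
out=np.array(out); print(out.round(1))
E
```

```text
[[100.   45.4  85.4   7.5]
 [105.   49.9  83.1  -6.7]
 [110.   36.6  82.2  41.6]
 [115.   36.8  79.9  40. ]
 [120.   37.8  77.6  34.3]
 [125.   37.6  75.3  34.5]
 [130.   37.7  73.1  33.3]
 [135.   37.6  70.8  33. ]
 [140.   37.6  68.5  32.4]
 [145.   37.6  66.2  31.5]
 [150.   37.7  64.   30.5]
 [155.   37.5  61.6  30.4]
 [160.   37.5  59.3  29.8]
 [165.   38.5  57.7  24.5]
 [170.   38.7  55.5  23.1]
 [175.   38.7  53.3  22.5]
 [180.   38.7  51.1  21.8]
 [185.   38.7  48.9  21.1]
 [190.   38.6  46.6  20.6]
 [195.   32.7  38.2  48.9]
 [200.   27.6  27.5  83.1]
 [205.   27.6  24.3  82.4]
 [210.   39.7  38.9  13.2]
 [215.   39.8  36.8  12.2]
 [220.   39.8  34.7  11.6]
 [225.   39.7  32.4  11.2]
 [230.   39.8  30.4  10. ]]
```

Pitch is about 30–32°, with the tip at about tool (83.5, 0, 42) mm. I turn the knife back the other way, which keeps j6 in range.

drive_tool(dp=[[3,0,-1],[3,0,-1],[0,0,0],[0,0,0],[0,0,0],[0,0,0],[0,0,0],[0,0,0],[0,0,0],[0,0,0],[0,0,0],[0,0,0]], turn=[-7,-7,-7,-7,-7,-7,-7,-7,-7,-7,-7,-7], fingers=[1,1,1,1,1,1,1,1,1,1,1,1])

```text
time: 14.17
eef_pos: [0.4009, -0.0513, 0.1743]
tcp_rot: [[-0.199, -0.98, -0.001], [-0.98, 0.199, 0.0], [0.0, 0.001, -1.0]]
force: [0.4, 0.4, -0.2]
gripper_width: 0.0194
finger_force: 107.8
```

drive_tool(dp=[[0,0,0],[0,0,0],[0,0,0],[0,0,0],[0,0,0],[0,0,0],[0,0,0],[0,0,0],[0,0,0],[0,0,0],[0,0,0],[0,0,0]], turn=[-7,-7,-7,-7,-7,-7,-7,-7,-7,-7,-7,-7], fingers=[1,1,1,1,1,1,1,1,1,1,1,1])

```text
time: 15.17
eef_pos: [0.4009, -0.0513, 0.1743]
tcp_rot: [[0.954, -0.3, -0.001], [-0.3, -0.954, 0.0], [-0.001, 0.0, -1.0]]
force: [0.8, 0.2, -0.6]
gripper_width: 0.0196
finger_force: 107.8
```

drive_tool(dp=[[0,0,0],[0,0,0],[0,0,0]], turn=[-6,-6,0], fingers=[1,1,1])

```text
time: 15.42
eef_pos: [0.4017, -0.0446, 0.1743]
tcp_rot: [[0.994, -0.11, -0.002], [-0.11, -0.994, -0.005], [-0.001, 0.005, -1.0]]
force: [-0.1, -0.7, -1.0]
gripper_width: 0.0197
finger_force: 107.8
```

```bash
python3 - <<'E'
from h import *
s=arm.sense(); c=arm.capture("wrist"); im=c["color"]; print(s["joints"].round(3),s["eef_pos"])
R,o=cam(c,s)
def px(P): x=c["intrinsics"]@(R.T@(np.array(P)-o)); return (x[:2]/x[2]).round(1)
N=np.array([.5243,-.0094,.06]); ax=np.array([.995,-.101,0]); ay=np.array([.101,.995,0])
print("notch",px(N),"corners",px(N+.084*ay),px(N-.084*ay))
# steel plate / case edges: print overlay for one view
cv2.imwrite("pics/w7.png",im)
E
```

```text
[-0.107  0.039 -0.381  1.153 -0.005 -3.138] [ 0.40166108 -0.04464136  0.17430804]
notch [243.2  55.7] corners [114.9  56.8] [371.3  54.5]
```

View pics/w7.png

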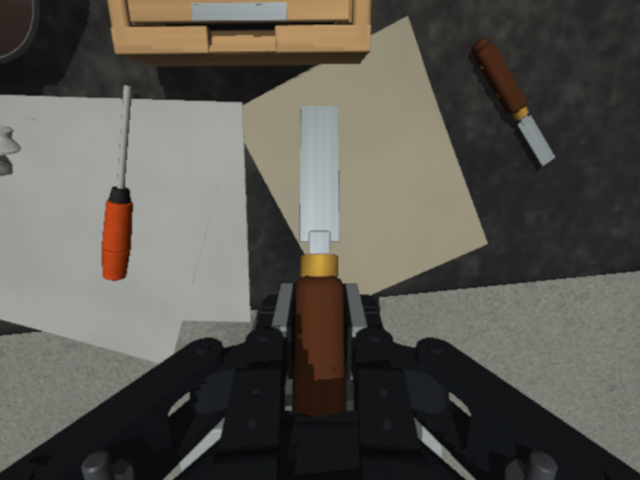

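The picture shows the notch mouth at px (241,52), about 2 mm beyond my estimate, and the blade tip at (319.5,106). Move above the notch, then lower until it makes contact.

drive_tool(dp=[[0,-1.65,0],[0,-1.65,0],[0,-1.64,0],[2.4,0,2],[2.5,0,2],[0,0,2.2],[0,0,0],[0,0,0]], turn=[0,0,0,0,0,0,0,0], fingers=[1,1,1,1,1,1,1,1])

```text
time: 16.13
eef_pos: [0.4546, -0.0018, 0.112]
tcp_rot: [[0.994, -0.108, -0.004], [-0.108, -0.994, -0.005], [-0.003, 0.005, -1.0]]
force: [-0.4, 0.7, -0.3]
gripper_width: 0.0195
finger_force: 107.9
```

```bash
cat > tip.py <<'E'
from h import *
s=arm.sense(); c=arm.capture("wrist"); im=c["color"]; R,o=cam(c,s); print(s["joints"].round(3),s["eef_pos"].round(4),s["tcp_rot"][:2,0].round(3),s["force"].round(1))
hsv=cv2.cvtColor(im,cv2.COLOR_BGR2HSV)
wood=cv2.inRange(hsv,(8,60,90),(25,200,255))
# front-rim outer top edge + notch: sample columns of wood region
for v in range(60,150,6): 
    xs=np.where(wood[v]>0)[0]; print(v,xs.min() if len(xs) else None,xs.max() if len(xs) else None,len(xs),end=" | ")
g=cv2.cvtColor(im,cv2.COLOR_BGR2GRAY).astype(int); print(); 
for col in (270,285,340,350,370): print(col,g[40:160:4,col])
print("blade col 320",g[60:140:3,320])
N=np.array([.526,-.008,.06]); ax=np.array([.995,-.101,0]); ay=np.array([.101,.995,0])
def px(P): x=c["intrinsics"]@(R.T@(np.array(P)-o)); return (x[:2]/x[2]).round(1)
print("pred notch L,mid,R",px(N+.022*ay),px(N),px(N-.022*ay),"corners",px(N+.084*ay),px(N-.084*ay),"lid edge",px(N+.018*ax))
E
python3 tip.py
```

```text
[-0.     0.184 -0.381  1.011 -0.005 -3.033] [ 0.4546 -0.0018  0.112 ] [ 0.994 -0.108] [-0.4  0.7 -0.3]
60 150 480 325 | 66 151 479 322 | 72 151 479 322 | 78 152 478 201 | 84 153 477 202 | 90 154 477 199 | 96 155 476 43 | 102 155 477 239 | 108 155 476 250 | 114 156 475 281 | 120 157 475 281 | 126 158 474 279 | 132 159 268 109 | 138 None None 0 | 144 None None 0 | 
270 [127 131 128 121 119 120 120 120 121 137 133 134 130 131  51  66 133 133
 136 131 130 133 132  74  20  24  26  24  22  24]
285 [127 130 128 120 120 120 121 121 122 137 133 134 130 132  49  45  64  67
 139 139 134 129 133  57  21  18  15  16  16  19]
340 [129 132 129 120 122 123 124 122 124 100 131 132 130 131  41  60  64  68
 138 138 134 125 110  33  14  15  18  16  82 127]
350 [130 133 130 121 122 124 124 123 124 135 131 131 130 132  37  61  64  68
 138 137 133 130 132  34  14  15  15 114 126 127]
370 [132 134 131 122 124 124 125 124 125 134 132 132 131 132  34 109 134 133
 135 134 131 121 120  47  39 125 128 127 127 127]
blade col 320 [122 123 123 121 122 137 133 131 132 129 132 131  46  27  62  84 141 141
 143 143 144 145 146 147 148 148 149]
pred notch L,mid,R [272.9 133.6] [314.5 133.3] [356.1 133. ] corners [155.4 134.5] [473.1 132.1] lid edge [314.1  96.9]
```

drive_tool(dp=[[0.1,0,0.4],[0.1,0,0.4],[0,0,0.2],[0,0,0]], turn=[0,0,0,0], fingers=[1,1,1,1])

```text
time: 16.52
eef_pos: [0.4577, -0.0019, 0.1027]
tcp_rot: [[0.994, -0.109, -0.0], [-0.109, -0.994, -0.005], [0.0, 0.005, -1.0]]
force: [0.7, 0.1, -1.0]
gripper_width: 0.0195
finger_force: 107.9
```

drive_tool(dp=[[0,0,0.2],[0,0,0.1]], turn=[0,0], fingers=[1,1])

```text
time: 16.68
eef_pos: [0.4578, -0.0019, 0.0997]
tcp_rot: [[0.994, -0.109, -0.0], [-0.109, -0.994, -0.005], [0.0, 0.005, -1.0]]
force: [-1.1, -0.3, -1.0]
gripper_width: 0.0199
finger_force: 107.9
```

drive_tool(dp=[[0,0,0.1],[0,0,0.1]], turn=[0,0], fingers=[1,1])

```text
time: 16.85
eef_pos: [0.4578, -0.0019, 0.0976]
tcp_rot: [[0.994, -0.108, -0.0], [-0.108, -0.994, -0.005], [0.0, 0.005, -1.0]]
force: [0.4, 0.6, -0.2]
gripper_width: 0.0197
finger_force: 107.9
```

drive_tool(dp=[[0,0,0.1],[0,0,0.1]], turn=[0,0], fingers=[1,1])

```text
time: 17.02
eef_pos: [0.4578, -0.002, 0.0956]
tcp_rot: [[0.994, -0.109, -0.001], [-0.109, -0.994, -0.005], [0.0, 0.005, -1.0]]
force: [1.3, 0.4, -0.2]
gripper_width: 0.0195
finger_force: 107.9
```

drive_tool(dp=[[0,0,0.1],[0,0,0.1]], turn=[0,0], fingers=[1,1])

```text
time: 17.18
eef_pos: [0.4578, -0.002, 0.0935]
tcp_rot: [[0.994, -0.109, -0.001], [-0.109, -0.994, -0.005], [-0.0, 0.005, -1.0]]
force: [-0.9, 0.5, -1.0]
gripper_width: 0.0198
finger_force: 107.9
```

drive_tool(dp=[[0,0,0.1],[0,0,0.1]], turn=[0,0], fingers=[1,1])

```text
time: 17.35
eef_pos: [0.4578, -0.002, 0.0916]
tcp_rot: [[0.994, -0.109, -0.001], [-0.109, -0.994, -0.005], [-0.0, 0.005, -1.0]]
force: [0.2, 0.2, -1.1]
gripper_width: 0.0201
finger_force: 107.9
```

drive_tool(dp=[[0,0,0.1],[0,0,0.1]], turn=[0,0], fingers=[1,1])

```text
time: 17.52
eef_pos: [0.458, -0.002, 0.0897]
tcp_rot: [[0.994, -0.109, -0.0], [-0.109, -0.994, -0.005], [0.0, 0.005, -1.0]]
force: [-1.2, 0.8, 5.2]
gripper_width: 0.0194
finger_force: 108.3
```

drive_tool(dp=[[0,0,0.1],[0,0,0.1]], turn=[0,0], fingers=[1,1])

```text
time: 17.68
eef_pos: [0.4585, -0.002, 0.0882]
tcp_rot: [[0.994, -0.109, 0.001], [-0.109, -0.994, -0.005], [0.002, 0.005, -1.0]]
force: [-1.0, -0.2, 13.6]
gripper_width: 0.0201
finger_force: 109.2
```

```bash
python3 tip.py; python3 - <<'E'
from h import *
# tip seen from the scene camera: bright blade against wood, list grey profile around predicted tip
s=arm.sense(); w=arm.capture("wrist")["color"].astype(int)
for v in (112,120,130,140,150,160,180): print(v,w[v,294:346:2].sum(1)//3)
E
```

```text
[-1.000e-03  2.080e-01 -4.160e-01  9.460e-01 -5.000e-03 -3.034e+00] [ 0.4585 -0.002   0.0882] [ 0.994 -0.109] [-1.  -0.2 13.6]
60 128 502 366 | 66 129 502 366 | 72 130 501 365 | 78 131 500 300 | 84 132 499 225 | 90 133 499 227 | 96 133 498 227 | 102 134 497 136 | 108 135 498 222 | 114 134 497 269 | 120 135 497 320 | 126 136 496 318 | 132 137 495 320 | 138 138 494 318 | 144 140 188 49 | 
270 [124 128 127 121 118 117 118 119 120 119 135 130 130 129 128 130  28  69
  39  41  44  49  53  82 101 113  36  20  21  23]
285 [124 129 129 121 118 118 118 119 119 118 133 130 129 128 129 131  22  70
  62  66 135 137 135 129 129 130  45  16  17  17]
340 [127 131 130 121 118 120 120 121 119 121 111 131 130 127 130 125  18  65
  62  67 132 133 130 126 126 103  29  19  19  26]
350 [128 130 130 121 119 119 120 121 120 121 107 130 130 128 129 126  14  66
  63  67 135 136 134 129 129 124  26  14  14  15]
370 [128 131 132 121 120 121 121 122 121 122 132 130 130 128 130 122  14 125
 131 130 132 133 130 126 119 118  23  41 125 125]
blade col 320 [119 120 121 120 119 119 127 132 130 130 130 126 128 128  85 
[... 246 characters left out ...]

  76  66  66  66  61  58  58  58]
120 [128 128 127 132 138 139 140 142 143 144 142 141 142 144 142 141 143 143
 143 139 139 138 127 125 126 126]
130 [125 123 124 131 139 141 143 145 148 146 144 143 145 146 145 145 147 146
 145 141 141 142 111 120 123 124]
140 [125 123 123 129 142 145 146 148 150 150 149 147 147 150 148 147 149 149
 146 144 144 145 107  97 118 118]
150 [ 15  17  16 118 146 147 148 151 153 153 151 149 151 152 151 150 152 152
 149 146 146 147 109  19  16  14]
160 [ 15  18  16 118 149 150 152 154 156 155 154 153 154 154 153 153 154 153
 151 148 147 148 115  25  14  13]
180 [ 18  19  20 123 155 156 158 160 162 161 160 159 159 159 157 157 158 158
 155 151 151 153 127 117 121 121]
```

Contact at TCP z ≈ 90.5 mm. Back off to a light touch and slide along the blade's slope.

drive_tool(dp=[[0,0,-0.2],[0.35,0,0.18],[0.35,0,0.18],[0,0,0]], turn=[0,0,0,0], fingers=[1,1,1,1])

```text
time: 18.12
eef_pos: [0.4656, -0.0028, 0.0858]
tcp_rot: [[0.994, -0.109, 0.0], [-0.109, -0.994, -0.005], [0.001, 0.005, -1.0]]
force: [4.3, -0.9, 1.4]
gripper_width: 0.0194
finger_force: 108.2
```

drive_tool(dp=[[0.35,0,0.18],[0.35,0,0.18],[0,0,0]], turn=[0,0,0], fingers=[1,1,1])

```text
time: 18.37
eef_pos: [0.4726, -0.0036, 0.0822]
tcp_rot: [[0.994, -0.109, 0.0], [-0.109, -0.994, -0.005], [0.001, 0.005, -1.0]]
force: [5.1, -0.1, 1.1]
gripper_width: 0.0198
finger_force: 108.4
```

```bash
python3 tip.py | tail -9; python3 - <<'E'
from h import *
w=arm.capture("wrist")["color"].astype(int); print(w[80:170:3,320].tolist())
E
```

```text
340 [125 123 122 122 124 128 127 123 123 128 129 124 117 118 118 121 120 118
 128 126 126 126 125 126  53  59  62  65 133 132]
350 [124 123 121 124 125 129 126 124 124 129 129 124 117 118 119 120 119 119
 126 127 127 126 126 126  51  61  65  82 135 135]
370 [125 123 122 123 126 131 127 125 125 130 131 124 119 118 120 121 119 118
 129 127 126 126 127 127  47  96 129 128 132 131]
blade col 320 [128 127 125 122 122 126 128 128 123 117 118 117 119 118 118 118 118 122
 129 127 124 126 124 126 125  86  70]
pred notch L,mid,R [267.2 177.3] [314.5 176.9] [361.7 176.5] corners [133.8 178.4] [494.7 175.4] lid edge [314.  136.9]
[[85, 124, 155], [81, 120, 151], [78, 114, 143], [77, 113, 141], [78, 113, 142], [78, 114, 142], [79, 115, 144], [76, 113, 142], [77, 114, 143], [76, 113, 142], [83, 116, 143], [132, 131, 124], [129, 129, 121], [128, 127, 120], [130, 129, 121], [128, 126, 119], [129, 128, 121], [130, 128, 122], [97, 100, 99], [70, 70, 66], [70, 69, 65], [150, 149, 141], [151, 150, 142], [153, 152, 144], [154, 153, 144], [156, 155, 146], [156, 155, 145], [156, 155, 147], [157, 156, 148], [159, 157, 148]]
```

The blade is now under the lid: the lid edge hides it at image row ~134. Lever up.

drive_tool(dp=[[0,0,-0.5],[0,0,-0.5],[0,0,-0.5],[0.1,0,-0.5],[0.2,0,-0.7],[0.2,0,-0.7],[0.3,0,-0.7],[0,0,0]], turn=[0,0,0,0,0,0,0,0], fingers=[1,1,1,1,1,1,1,1], grip_force=120)

```text
time: 19.13
eef_pos: [0.4811, -0.0043, 0.1251]
tcp_rot: [[0.994, -0.109, 0.002], [-0.109, -0.994, -0.005], [0.002, 0.005, -1.0]]
force: [-0.6, 0.0, -1.0]
gripper_width: 0.0195
finger_force: 118.6
```

```bash
cat > lid.py <<'E'
from h import *
# lid angle guess from the top view: print grey/yellow-wood extents beside the arm, scene view wood mask bbox
c=arm.capture("scene"); im=c["color"]; hsv=cv2.cvtColor(im,cv2.COLOR_BGR2HSV)
m=cv2.inRange(hsv,(10,60,110),(25,190,255)); q=np.zeros_like(m); q[120:290,290:420]=255; m&=q
N,l,st,ce=cv2.connectedComponentsWithStats(m); print([list(x) for x in st[1:] if x[4]>80])
R,o=cam(c); K=c["intrinsics"]; H=np.array([.527+.12*.995,-.009-.12*.101,.06]); ax=np.array([.995,-.101,0]); ay=np.array([.101,.995,0])
def px(P): x=K@(R.T@(P-o)); return (x[:2]/x[2]).round(0)
for t in(0,.25,.5,.8,1.1,1.35,1.5,1.7,1.9):
    e=H+.102*(-np.cos(t)*ax+np.sin(t)*np.array([0,0,1])); print(t,px(e+.07*ay),px(e-.07*ay))
E
python3 lid.py
```

```text
[[np.int32(365), np.int32(120), np.int32(29), np.int32(42), np.int32(376)], [np.int32(398), np.int32(120), np.int32(16), np.int32(50), np.int32(330)], [np.int32(310), np.int32(201), np.int32(88), np.int32(68), np.int32(3533)]]
0 [321. 218.] [350. 242.]
0.25 [322. 208.] [351. 231.]
0.5 [326. 198.] [356. 221.]
0.8 [333. 187.] [364. 209.]
1.1 [343. 178.] [374. 199.]
1.35 [352. 173.] [384. 194.]
1.5 [358. 171.] [390. 192.]
1.7 [366. 171.] [398. 190.]
1.9 [373. 171.] [406. 191.]
```

```bash
cat > asc.py <<'E'
from h import *
c=arm.capture("scene"); im=c["color"][165:272:3,290:410:2].astype(int)
h=cv2.cvtColor(im.astype(np.uint8),cv2.COLOR_BGR2HSV)
for r,hr in zip(im,h):
    print("".join("W" if 9<=p[0]<=26 and p[1]>60 and p[2]>150 else "w" if 9<=p[0]<=26 and p[1]>60 and p[2]>100 else "." if p[2]<60 else "b" if (p[0]<9 or p[0]>175) and p[1]>90 else "-" for p in hr))
E
python3 asc.py
```

```text
--...........-----------------------------------------www---
--...........------------------------------------------wwwwb
---..........-----------------------------------------------
---...........----.-----------------------------------------
---.-..........--..-----------------------------------------
---............--.------------------------------------------
-----.............------------------------------------------
-----............-------------------------------------------
-------......-...-------------------------------------------
------........----------------------------------------------
w------.--...-----------------------------------------------
W-www-ww--...------------------------------..---------------
------ww--...----w-------------------------....-------------
.w-----ww-...wW---WWWWW----------------------..---.-----...-
--W-------..--W---.-W-WWWWWW--------------------------------
----WW------wWW-----.-W--WWWWWWWWWWWW-----------------------
----W---WW--------------W--WWWWWWWWWWWWW--------------------
-------W---WWWWWWWWWWWWW--W--WWWWWWWWWWWWw------------------
--
[... 395 characters left out ...]
-----------wWWWWWWWWWWW------
-----------WWWWWWwwwWWwwwwWW-....---WWWWWWWWWWWWWWWWWW------
-------.....wWWWWWwwwwwwwwWwWWWWWWWWWWWWWWWWWWWWWWWWWW------
--------.....-WWWWWWWwwwwwwWWWWWWWWWWWWWWWWWWWWWWWWWWW------
----------..--.wWWWWWWWWwwwwWWWWWWWWWWWWWWWWWWWWWWWWWW------
-----------......wWWWWWWWwwwWWWWWWWWWWWWWWWWWWWWWWWWWW------
-------------.....-WWWWWWWWWWWWWWWWWWWWWWWWWWWWWWWWWWW------
-----------------...wWWWWWWWWWWWWWWWWWWWWWWWWWWWWWWWWw------
----------------------WWWWWWWWWWWWWWWWWWWWWWWWWww-----------
------------------------WWWWWWWWWWWWWWWWwww-..--------------
--------------------------wWWWWWWWww-..---------------------
------------------------------------------------------------
```

The lid is up about 0.35 rad, and the dark interior shows beneath it. Continue along the arc.

drive_tool(dp=[[0.4,0,-0.5],[0.4,0,-0.5],[0.4,0,-0.5],[0.4,0,-0.5],[0.5,0,-0.5],[0.5,0,-0.5],[0.6,0,-0.6],[0.6,0,-0.6],[0.6,0,-0.4],[0.6,0,-0.3],[0.6,0,-0.2],[0.6,0,-0.2]], turn=[0,0,0,0,0,0,0,0,0,0,0,0], fingers=[1,1,1,1,1,1,1,1,1,1,1,1])

```text
time: 20.23
eef_pos: [0.542, -0.0107, 0.1766]
tcp_rot: [[0.994, -0.109, -0.0], [-0.109, -0.994, -0.005], [0.0, 0.005, -1.0]]
force: [-2.4, 0.6, -1.7]
gripper_width: 0.0193
finger_force: 118.9
```

```bash
python3 asc.py | head -27
```

```text
----------ww--------.......---------------------------www---
--------------ww----.--...-----------------------------wwwwb
-------------w--wwwwww-...----------------------------------
--------------------wb-...------WW--------------------------
--------------------ww-...wW----wwWW------------------------
-----------------------.---W----wwwwWW----------------------
-------------------------wW-----wwwwwwwWW-------------------
-----------------------------------wwwwwwWW-----------------
---------------------------------ww---wwwwwWWW--------------
---------------------------------wwwwww--wwwwwWW------------
---------------------------------wwwwwwwwwwwwwwW------------
---------------------------------wwwwwwwwwwwwwwW------------
---------------------------------wwwwwwwwwwwwwwWw-----------
----------------------------------wwwwwwwwwwwwwW--.-----....
--W-W-------------...-------------wwwwwwwwwwwwwWW-----------
----W--W---W------....---------WWWwwwwwwwwwwwwwwW-----------
----W--W-----------..WWWWWWWWWWWWWWWwwwwwwwwWwwwW-----------
-w--W--WWWWWWWWWWWWWWWWWWWWWWWWWWWWWWWwwwwwwwwwwW-----------
----WW-W--WwWWWWWWWWWWWWWWWWWWWWWWWwwWWWwwwwwwwwW-----------
...--------wwWWWWWWWWWWWWWWWWWWWWWWwwwwWWWwwwwwww-----------
..........wwwwwWWWWWWWWW---WWW----WwwwwwwWWWwwwwWW----------
---.......-WWwWwwWWWWWW----WW--------wwwwwWWWWwwwW---.------
-----------wWWwwwwWWwww----..---------wwWwwwWWWWWWWW...--.--
-----------WwwWWwWWwWwWWW.....------------wwwwWWwwWWWW---..-
-----------WWWWwWwWwwwWWWWW....------------WWWWWWWWWWW------
-----------WWWWWwwwwWWwwWWWWw....---wwWWWWWWWWWWWWWWWW------
-------.....wWWWWWWwwwwwwwWWWWWWWWWWWWWWWWWWWWWWWWWWWW------
```

The lid's near top corner is at px ~(384,190), so it is open about 1.35 rad. Push about 2.5 cm more.

drive_tool(dp=[[0.5,0,0],[0.5,0,0],[0.5,0,0],[0.5,0,0],[0.5,0,0],[0,0,0]], turn=[0,0,0,0,0,0], fingers=[1,1,1,1,1,1])

```text
time: 20.78
eef_pos: [0.5671, -0.0135, 0.1762]
tcp_rot: [[0.994, -0.109, -0.0], [-0.109, -0.994, -0.005], [0.0, 0.005, -1.0]]
force: [0.4, 0.1, -0.4]
gripper_width: 0.0196
finger_force: 118.8
```

```bash
python3 asc.py | head -20
```

```text
----------------www------..--...----------------------www---
---------------w--wW-ww--w---...-----------------------wbwwb
------------------------www--...------W---------------------
--------------------------W--...-----WwwWW------------------
-----------------------------...W----wWwwwWW----------------
-------------------------------WW----wwwwwwwwWW-------------
--------------------------------------WwwwwWWWWWW-----------
------------------------------------WwW---wwwWWWWWWW--------
------------------------------------wWWWWw---wWWWWWWWW------
------------------------------------wwwWWWWWWWWwWwWWWW------
-----------------------------------WWWWwwWWwWWWWWWWwWW------
-----------------------------------wWWWWWwwwWWWWWWWWWW------
-----------------------------------wwwwWWWWwwWWWWWWWW-------
--w--------------------------------WWWWwwWWWWwwWWWWWW---...-
--W-W--W----------...-------------WWWWWWWWWWWWWwWWWWW-------
----W-------------....---------WWWWWWWWWWWWWwWWWWwWWw-------
----W----W---------..wWWWWWWWWWWWWWWWWWWWWWWWWWWWWWW--------
-W--W--WWW-WWWWWWWWWWWWWWWWWWWWWWWWWWWwWWWwwWWWWWWWW--------
--------WW-wWWWWWWWWWWWWWWWWWWWWWWWwwWWWWWWWwwwWWWWW--------
...--------wwWWWWWWWWWWWWWWWWWWWWWWwwwwWWWwwWWWwwWW---------
```

The lid stands at about 1.7 rad. Retreat and lay the knife down in front of the case.

drive_tool(dp=[[-1.5,0,0],[-3,0,0],[-4,0,0],[-4,0,0],[-4,0,0],[0,0,3],[0,0,4],[0,0,4],[0,0,1.5],[0,0,0]], turn=[0,0,0,0,0,0,0,0,0,0], fingers=[1,1,1,1,1,1,1,1,1,1], grip_force=20)

```text
time: 21.67
eef_pos: [0.3995, 0.0038, 0.0486]
tcp_rot: [[0.994, -0.109, -0.005], [-0.109, -0.994, -0.005], [-0.005, 0.006, -1.0]]
force: [-1.5, 0.5, -0.3]
gripper_width: 0.0196
finger_force: 118.9
```

drive_tool(dp=[[0,0,0.4],[0,0,0.4],[0,0,0.4],[0,0,0.4],[0,0,0]], turn=[0,0,0,0,0], fingers=[1.9,1.9,1.9,1.9,1.9])

```text
time: 22.08
eef_pos: [0.4025, 0.0039, 0.0359]
tcp_rot: [[0.994, -0.109, 0.0], [-0.109, -0.994, -0.005], [0.001, 0.005, -1.0]]
force: [-7.5, 1.9, 17.8]
gripper_width: 0.0198
finger_force: 121.2
```

drive_tool(dp=[[0,0,0.4],[0,0,0.4],[0,0,0.4],[0,0,0]], turn=[0,0,0,0], fingers=[1.9,1.9,1.9,1.9])

```text
time: 22.42
eef_pos: [0.404, 0.0038, 0.0242]
tcp_rot: [[0.994, -0.108, 0.003], [-0.108, -0.994, -0.005], [0.004, 0.005, -1.0]]
force: [2.5, -0.5, 8.9]
gripper_width: 0.0194
finger_force: 120.1
```

drive_tool(dp=[[0,0,0.3],[0,0,0.3],[0,0,0.2],[0,0,0]], turn=[0,0,0,0], fingers=[1.9,1.9,1.9,1.9])

```text
time: 22.75
eef_pos: [0.4036, 0.0037, 0.0162]
tcp_rot: [[0.994, -0.108, 0.002], [-0.108, -0.994, -0.005], [0.003, 0.005, -1.0]]
force: [-1.5, 0.3, 9.9]
gripper_width: 0.0197
finger_force: 120.4
```

drive_tool(dp=[[0,0,0.3],[0,0,0.2],[0,0,0],[0,0,0],[0,0,0],[0,0,0],[0,0,0],[0,0,0]], turn=[0,0,0,0,0,0,0,0], fingers=[1.9,1.9,1.9,3,4,5,5,5])

```text
time: 23.42
eef_pos: [0.4021, 0.0037, 0.0105]
tcp_rot: [[0.994, -0.109, -0.001], [-0.109, -0.994, -0.005], [0.0, 0.005, -1.0]]
force: [-0.3, -0.2, -0.2]
gripper_width: 0.0502
finger_force: 0.0
```

drive_tool(dp=[[0,0,-0.5],[0,0,-2],[0,0,-4],[0,0,-4],[0,0,-4],[0,0,-4],[0,0,0],[0,0,0],[0,0,0]], turn=[0,0,0,0,0,0,0,0,0], fingers=[5,5,5,5,5,5,5,5,5])

```text
time: 24.17
eef_pos: [0.402, 0.0046, 0.1953]
tcp_rot: [[0.994, -0.109, -0.001], [-0.109, -0.994, -0.005], [0.0, 0.005, -1.0]]
force: [-0.3, -0.1, -0.2]
gripper_width: 0.0499
finger_force: 0.0
```

```bash
python3 - <<'E'
from h import *
s=arm.sense(); c=arm.capture("wrist"); im=c["color"]
print(s["time"],s["eef_pos"],s["force"].round(1))
h=cv2.cvtColor(im,cv2.COLOR_BGR2HSV)
m=cv2.inRange(h,(0,90,40),(12,255,170)); N,l,st,ce=cv2.connectedComponentsWithStats(m)
for a,b in zip(st[1:],ce[1:]):
    if a[4]>300: print(a,b.round(),ray(c,[(a[0]+a[2]/2,a[1]),(a[0]+a[2]/2,a[1]+a[3])],.014,s).round(3).tolist())
E
python3 asc.py | head -18
```

```text
24.1667 [0.40202468 0.00462815 0.19532432] [-0.3 -0.1 -0.2]
[   0    0   66   34 1800] [30. 14.] [[0.593, 0.21, 0.014], [0.57, 0.218, 0.014]]
[ 523   36   49   71 1256] [547.  71.] [[0.524, -0.198, 0.014], [0.468, -0.203, 0.014]]
[ 164  189   30   77 1591] [178. 228.] [[0.432, 0.13, 0.014], [0.356, 0.148, 0.014]]
[ 308  190   22   95 1953] [318. 236.] [[0.417, 0.001, 0.014], [0.32, 0.012, 0.014]]
------------------------------------------------------www---
-------------------------------------------------------wwwwb
--------------------------------------W---------------------
-------------------------------------WwwWW------------------
-------------------------------------wwWwwWW----------------
-------------------------------------wwwWwwwwWW-------------
-------------------------------------wwwwwwWWWwWW-----------
------------------------------------WwWWwwwwwWWWWWWW--------
------------------------------------wWWWWWWwwwwWWWWWWW------
------------------------------------wwwWWwWWWWWwwwWWWW------
-----------------------------------WWWwwwWWWWWWWWWwWWW------
-----------------------------------wWWWWwwwwWWWWWWWWWW------
-----------------------------------wwwWWWWWwwwwWWWWWW-------
-----------------------------------WWWWwwWWWWwwWwWWWW---...-
--W---------------...-------------WWWWWWWwwWWWWwwWWWW-------
----W-------------....---------WWWWWWWWWWWWWwWWWWwwWw-------
-----W----W--------..wWWWWWWWWWWWWWWWWWWWwWWWWwWWWWW--------
---------W-WWWWWWWWWWWWWWWWWWWWWWWWWWWwWWWwwWWWWWWWW--------
```

The knife lies flat on the worktop (handle x 0.32–0.417), clear of the gripper, and the lid has stayed open at about 1.7 rad. Handing in.

```bash
python3 -c "
from station import arm
print(arm.hand_in())"
```

```text
the job is handed in; nothing more can be done
None
```

The lid was levered up with the knife and left open at about 1.7 rad (estimated from the camera). The knife lies flat and released in front of the case, and the job was handed in after about 24 s; the verdict was not shown.

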